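# Seat a coupon disc in the measuring stage and start the reading

## Robot

A 6-joint arm with a two-finger parallel gripper is mounted at the origin on the work surface. World frame = base frame: x ahead of the robot, y to its left, z up, the work surface at z = 0. Lengths are in mm, angles in rad, forces in N, time in s.
With the tool pointing down it reaches from about 325 to 900 mm from the base axis. Payload 6.1 kg.
Tool frame: the origin (TCP) lies where the fingers leave the gripper's body, on its centre line; the fingertips stand 73 mm ahead of it and the grasp point (between the pads) lies 54 mm ahead of it; z points along the fingers, y is the line along which they close (so a half turn about z gives the same grasp; the last joint's range is limited). The gripper opens to 85 mm and grips with 20 to 120 N. Pads are 22 mm wide; open, the fingers measure 114 mm over their backs; the gripper's body (76 mm by 85 mm) begins 54 mm behind the grasp point. The pads swing forward as they close: fully open they stand 13 mm farther back than shut.
Start: joints at [-1.389, 0.22, 1.526, -0, 1.395, -0.126], TCP at [189.345, -595.622, 303.9] pointing down, gripper open.
Joint ranges: [-2.98, 2.98], [-0.91, 2.08], [0.09, 2.57], [-1.24, 4.39], [0.2, 2.65], [-2.68, 2.68]. Speed limits (rad/s): [2.57, 2.57, 3.01, 3.14, 3.14, 3.14].

## Interface

Orientations are given as a rotation vector (axis times angle).
In Python, from cell import bot, snapshot, boxes_of, pinpoint gives the robot as it stands.
- The arm moves only by the tool move_arm, never from a script. Its argument "plan" is text: rows parted by semicolons, each of 7 numbers parted by spaces: the shift along the tool's x, y, z in m, then the turn, a rotation vector about the tool's x, y, z in degrees, then the opening in per cent of the stroke, from 0 (shut) to 100 (fully open). A call has 1 to 5 rows; each row is the pose to reach, as a shift and turn from the pose commanded when the call began, along the tool's axes at that moment; what a row does not reach only later rows make up. A row lasts 1/10 s, in which the tool goes at most 50 mm and 8.59 degrees, less where a joint would pass 70% of its speed; a pose out of reach is approached as far as the arm can. A call with a gripper value outside its range is refused whole. The fingers move at their own pace and stop on an object; "grip_force" is the grip in N (left out, the last holds). Time passes only in rows, so rows that repeat a pose let the fingers close. It gives the time, the measured TCP pose, the force, the opening and the grip force at its end, in the units of the state.
- bot.get_obs(): the state, without advancing time (a new reading comes with each control period).
- snapshot(name): name is "scene" or "side" or "wrist"; returns a dict with "pixels" (420x560x3 uint8, red, green, blue), "fx", "fy", "cx", "cy" (pixels), "position" and "attitude" of the camera in the world; the wrist camera has in their place "mount" (4x4, takes a point from camera to tool coordinates, whose origin is the TCP and whose axes are the flange's). Camera axes: x right, y up, looking along -z (the intrinsics and any distortion apply to the point x, -y, -z); pixel columns grow to the right and rows downward; lengths in mm; the calibration is good to about 2 mm. A picture is of the moment at which its call begins: read the wrist's pose just before it. There is no depth.
- bot.hand_in(): hands the job in; it is judged then, once.
Trained networks look in the newest picture that a camera, given by its name, has taken for a name from the list of things; names that differ only in an ending like _2 or _b are one class to them, and where a whole thing is asked for, a point or a joint stands for the part that bears it (a point fixed in the world has none). Each returns a list of dicts, best first, with "confidence" (0 to 1); they miss things now and then, are a little off and sometimes report something else, mostly with a low value. They report only what shows in the picture. A call takes as long as a camera call. They do not tell look-alikes from the thing itself.
- boxes_of(camera, thing): "extent" ([centre column, centre row, width, height] in pixels, round what is visible of it).
- pinpoint(camera, thing): "point" ([column, row] in pixels: a listed point, or the origin of a listed thing).
The state is a dict: "time_s": time; "q": joint angles; "qvel": joint speeds; "effort": joint torques, N m; "tool_pos": TCP position; "orientation": TCP orientation; "force": force on the tool from outside, world axes, zero at the start; "moment": the same for the moment, N m; "opening": finger opening in mm; "grip_force": force on a finger pad.
Only numpy, scipy, OpenCV 4.12 (cv2) and the standard library are available. Lean on these libraries where they do the work, as an engineer would, in place of code of your own. Each camera call takes 0.05 s, during which the arm holds its last target. There are 200 camera calls.

## Task

Gently nudge the loose copper disc across the white deck of the blue measuring stage until it drops flat into the round recess with the yellow ring; only push it with the fingers, never pinch it or lift it off the deck. Once it is lying in the recess, press the green start button fully down and let it go. Do not press the red button or shift the other things on the table, and leave the disc seated.

Things in the scene. Friction and masses are not known exactly. Their poses are not given: they have to be found in the camera images.
- disc: Loose flat copper disc, 40 mm diameter, 8 mm thick, about 55 to 110 g, lying flat on the white deck at the start. Origin: centre of its underside; z is its axis (up).
- disc_center (a point): Centre of the copper disc (on its axis, 4 mm above its underside).
- stage: Measuring stage, fixed to the table: white flat deck 210 mm (its x) by 150 mm (its y), top 38 mm above the table with no fence round it, on a blue base 18 mm high that shows 5 mm all round it (220 x 160 mm). Origin on the table under the middle of the deck; z up. The recess lies 50 mm from the middle along +x of the stage; the disc starts on the other half, 65 to 120 mm from the recess centre.
- recess (a point): Centre of the mouth of the round recess, level with the deck's top. The recess is 44 mm in diameter, 8 mm deep, with a flat dark floor and a flush yellow ring painted round it. A disc that is seated lies flush with the deck, so its centre is 4 mm below this point. z up, x as the stage's x.
- start_button (a joint): Travel of the green start button in m: 0 up, 0.006 fully down; it springs back when let go and takes about 5 N to press fully.
- start_button_top (a point): Middle of the top face of the green start button's cap (32 mm diameter), which is pressed straight down. Its black housing is fixed to the table.
- stop_button (a joint): Travel of the red stop button in m: 0 up, 0.006 fully down. Not to be pressed.
- stop_button_top (a point): Middle of the top face of the red stop button's cap (same shape as the green one). The two may stand on either side of the stage.
- pill_jar: Bystander: pink jar with white cap, 52 mm diameter, 75 mm high, loose. Origin: centre of its underside.
- tape_roll: Bystander: clear roll, 70 mm outer diameter, 18 mm high, lying flat, loose. Origin: centre of its underside.
- tweezers: Bystander: steel tweezers 120 mm long along its x, 6 mm high, lying on the table, loose. Origin near its middle on the table.
- pen_cup: Bystander: clear square cup 70 x 70 mm, 85 mm high, with pens up to 141 mm high, loose. Origin: centre of its underside.
- tray: Bystander: clear divided tray 110 (x) by 160 (y) mm, 22 mm high, with other discs in it, loose. Origin: centre of its underside.
Mind the look-alikes: they are no part of the job. What is shaped like the part that bears start_button but pink is not meant. There is more than one size of the disc; the job needs the smaller.

How it is judged:
By the outcome, as a careful person would: the job done as asked, in the order asked, and still so for the second after the job is handed in, with the robot touching nothing.
It also fails if it takes over 58 s, if anything falls off the work surface, if the arm or the gripper's body presses on something with over 40 N, if the wrist force passes 120 N, or if a joint passes its speed limit or range.

## Working session

There is one attempt and no reset: what is moved stays moved. The work goes in short steps, Python scripts to look and compute and a tool call to move; the robot and the scene stay as the last step left them, time stands still between calls to the robot, and variables do not carry over. Pictures are saved under pics/ and viewed, at most 10 in all, crops included, and the job is handed in when it is done.

Besides the shell and the picture viewer there is one more tool, called after "Emit:" as a command line: name --argument value ..., lists and objects as JSON in quotes. move_arm: Moves the arm, as the interface text tells. Its arguments: {"type":"object","properties":{"plan":{"type":"string"},"grip_force":{"type":"number"}},"required":["plan"]}

```bash
ls; mkdir -p pics
cat > h.py <<'E'
from cell import bot, snapshot, boxes_of, pinpoint
import numpy as np, cv2
from scipy.spatial.transform import Rotation as R
def cam(name):
    o=bot.get_obs(); s=snapshot(name)
    if 'mount' in s:
        T=np.eye(4);T[:3,:3]=R.from_rotvec(o['orientation']).as_matrix();T[:3,3]=o['tool_pos']
        M=T@np.array(s['mount']); s['P'],s['A']=M[:3,3],M[:3,:3]
    else:
        a=np.array(s['attitude'],float); s['P']=np.array(s['position'],float)
        s['A']=a if a.shape==(3,3) else R.from_rotvec(a).as_matrix() if a.size==3 else R.from_quat(a).as_matrix()
    return s
def ray(s,px):
    d=np.array([(px[0]-s['cx'])/s['fx'],-(px[1]-s['cy'])/s['fy'],-1.]); d=s['A']@d
    return s['P'],d/np.linalg.norm(d)
def atz(s,px,z):
    p,d=ray(s,px); return p+d*(z-p[2])/d[2]
def tri(obs):
    A=np.zeros((3,3));b=np.zeros(3);rs=[ray(s,p) for s,p in obs]
    for p,d in rs: Q=np.eye(3)-np.outer(d,d);A+=Q;b+=Q@p
    x=np.linalg.solve(A,b); return x,[np.linalg.norm((np.eye(3)-np.outer(d,d))@(x-p)) for p,d in rs]
def save(s,f): cv2.imwrite('pics/'+f,cv2.cvtColor(s['pixels'],cv2.COLOR_RGB2BGR))
E
python3 - <<'E'
from h import *
o=bot.get_obs(); print({k:o[k] for k in('time_s','tool_pos','orientation','opening')})
for n in('scene','side','wrist'):
    s=cam(n); save(s,n+'0.png'); print(n,{k:v for k,v in s.items() if k not in('pixels','P','A')}, s['P'])
    if n!='wrist':
      for t in('disc','disc_center','recess','start_button_top','stop_button_top','stage'):
        for d in pinpoint(n,t)[:4]: print(t,np.round(d['point']),round(d['confidence'],2))
a=cv2.imread('pics/scene0.png');b=cv2.imread('pics/side0.png')
E
```

```text
pics
{'time_s': 0.0, 'tool_pos': array([ 189.25944647, -595.1697506 ,  302.77919772]), 'orientation': array([-3.10250656e+00, -4.81294323e-01,  1.23281590e-04]), 'opening': 85.03131786708362}
scene {'fx': 459.4503264094205, 'fy': 459.4503264094205, 'cx': 281.05376747897105, 'cy': 210.67019897456942, 'position': array([ 992.02533949, -502.89777345,  841.60451014]), 'attitude': array([0.69244837, 0.24821294, 0.65950011])} [ 992.02533949 -502.89777345  841.60451014]
disc [228. 194.] 0.68
disc [273. 222.] 0.66
disc [155. 242.] 0.58
disc_center [227. 194.] 0.7
disc_center [269. 215.] 0.59
start_button_top [346. 166.] 0.45
start_button_top [317. 156.] 0.44
stop_button_top [179. 305.] 0.75
stage [281. 230.] 0.95
stage [158. 249.] 0.26
side {'fx': 440.70831668711037, 'fy': 440.70831668711037, 'cx': 284.3555400667361, 'cy': 208.7332472387712, 'position': array([451.9079354 , 822.80898646, 753.90959942]), 'attitude': array([ 0.07933426, -1.259051  , -2.80334799])} [451.9079354  822.80898646 753.90959942]
disc [347. 229.] 0.71
disc [280. 204.] 0.68
disc_center [348. 223.] 0.66
disc_center [350. 171.] 0.62
disc_center [282. 203.] 0.44
recess [261. 227.] 0.91
start_button_top [257. 300.] 0.72
start_button_top [299. 297.] 0.44
start_button_top [351. 173.] 0.44
stop_button_top [216. 161.] 0.54
stop_button_top [291. 146.] 0.51
stage [274. 225.] 0.61
wrist {'fx': 371.2860986869576, 'fy': 371.2860986869576, 'cx': 277.7869181954397, 'cy': 207.2057354345835, 'mount': array([[-4.32954620e-04,  9.53348700e-01,  3.01870947e-01,
         7.77571062e+01],
       [ 9.99999866e-01,  3.27528831e-04,  3.99857547e-04,
        -9.34258974e-01],
       [ 2.82332235e-04,  3.01871079e-01, -9.53348715e-01,
        -6.88097344e+01],
       [ 0.00000000e+00,  0.00000000e+00,  0.00000000e+00,
         1.00000000e+00]])} [ 263.16582573 -571.17583262  372.75227637]
```

View pics/scene0.png

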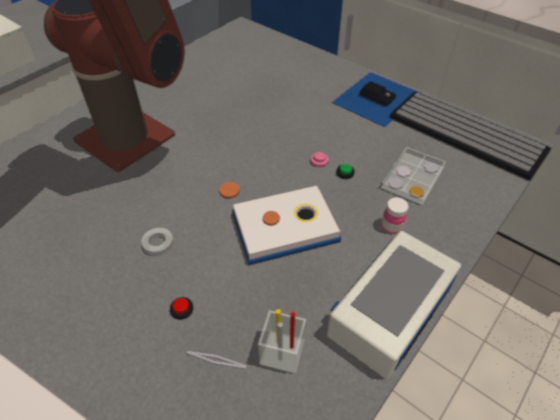

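View pics/side0.png

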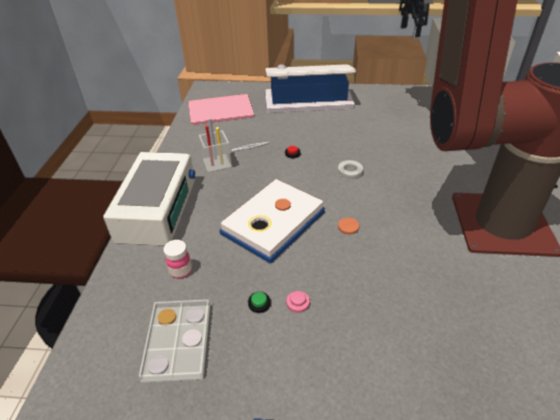

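Candidates for the disc: scene (271,217) on the white deck, and scene (229,189) on the table, which looks larger. The deck one fits. The recess is at scene (306,212) and side (260,223). Button candidates are green at scene (346,169) and side (259,299), and a pink look-alike at scene (319,158). Green fits. Red is at scene (181,306) and side (292,151). Next I'll measure these and confirm in one crop.

```bash
cat > m.py <<'E'
from h import *
def blob(s,lo,hi,near,rad=40):
    hsv=cv2.cvtColor(s['pixels'],cv2.COLOR_RGB2HSV); m=cv2.inRange(hsv,np.array(lo),np.array(hi))
    k=np.zeros_like(m);cv2.circle(k,tuple(map(int,near)),rad,255,-1);m&=k
    n,l,st,c=cv2.connectedComponentsWithStats(m)
    if n<2:return None
    i=1+np.argmax(st[1:,4]); 
    cs,_=cv2.findContours((l==i).astype(np.uint8),cv2.RETR_EXTERNAL,cv2.CHAIN_APPROX_NONE)
    q=cs[0].reshape(-1,2); e=cv2.fitEllipse(cs[0]) if len(q)>5 else None
    return c[i],st[i,4],e
COP=([3,140,90],[16,255,255]);YEL=([20,90,100],[35,255,255]);GRN=([45,120,50],[85,255,255]);RED=([0,180,60],[4,255,255])
E
python3 - <<'E'
from m import *
sc,si=cam('scene'),cam('side')
for nm,c,a,b,r in(('disc',COP,(271,217),(283,204),15),('bigdisc',COP,(229,189),(348,226),18),('ring',YEL,(306,212),(260,223),18),('green',GRN,(346,169),(259,299),16),('red',RED,(181,306),(292,151),15)):
    A,B=blob(sc,*c,a,r),blob(si,*c,b,r)
    if not A or not B: print(nm,A,B);continue
    x,e=tri([(sc,A[2][0]),(si,B[2][0])]); 
    dA=np.linalg.norm(x-sc['P'])/sc['fx']*A[2][1][1]; dB=np.linalg.norm(x-si['P'])/si['fx']*B[2][1][1]
    print(nm,x.round(1),np.round(e,1),'diam',round(dA,1),round(dB,1),A[0].round(1),B[0].round(1))
for t in('pill_jar','tape_roll','tweezers','pen_cup','tray'):
    p=[pinpoint(n,t) for n in('scene','side')]
    print(t,[atz(s,q[0]['point'],0).round() for s,q in zip((sc,si),p) if q])
# deck quad
for n,s,nr in(('sc',sc,(285,222)),('si',si,(300,212))):
    hsv=cv2.cvtColor(s['pixels'],cv2.COLOR_RGB2HSV); m=cv2.inRange(hsv,np.array([0,0,150]),np.array([180,70,255]))
    k=np.zeros_like(m);cv2.circle(k,nr,70,255,-1);m&=k
    nn,l,st,c=cv2.connectedComponentsWithStats(m);i=1+np.argmax(st[1:,4])
    cs,_=cv2.findContours((l==i).astype(np.uint8),0,1);h=cv2.convexHull(max(cs,key=len))
    for ep in range(2,14):
        q=cv2.approxPolyDP(h,ep,True)
        if len(q)<=4:break
    P=np.array([atz(s,v,38) for v in q[:,0]]);print(n,P.round().tolist(),P.mean(0).round(1))
a=sc['pixels'][140:270,190:370];a=cv2.resize(a,None,fx=4,fy=4,interpolation=2)
cv2.imwrite('pics/crop1.png',a[:,:,::-1])
E
```

```text
disc [539.1   8.6  42.1] [0.9 0.9] diam 33.1 32.9 [270.8 217.6] [282.3 204.2]
bigdisc [376.2  35.8   5.3] [1. 1.] diam 47.3 47.8 [228.9 189.6] [348.1 225.5]
ring [588.4  74.2  38.6] [1.1 1.1] diam 54.6 52.1 [305.7 213.2] [258.9 225.5]
green [565.7 276.9  14.9] [0.8 0.8] diam 31.9 33.3 [345.4 168.9] [258.4 299.3]
red [ 534.2 -268.9   15.1] [0.5 0.5] diam 34.6 30.9 [180.4 305.2] [292.1 150. ]
pill_jar [array([ 662., -300.,    0.]), array([751., 195.,   0.])]
tape_roll [array([ 374., -192.,    0.]), array([ 363., -192.,    0.])]
tweezers [array([ 661., -301.,    0.]), array([ 673., -315.,    0.])]
pen_cup [array([ 750., -207.,    0.]), array([ 745., -220.,    0.])]
tray [array([722., 376.,  -0.]), array([714., 370.,   0.])]
sc [[559.0, 161.0, 38.0], [681.0, 79.0, 38.0], [566.0, -95.0, 38.0], [442.0, -13.0, 38.0]] [562.   32.8  38. ]
si [[439.0, -19.0, 38.0], [553.0, 174.0, 38.0], [641.0, 118.0, 38.0], [661.0, 43.0, 38.0], [567.0, -101.0, 38.0]] [572.2  42.9  38. ]
```

View pics/crop1.png

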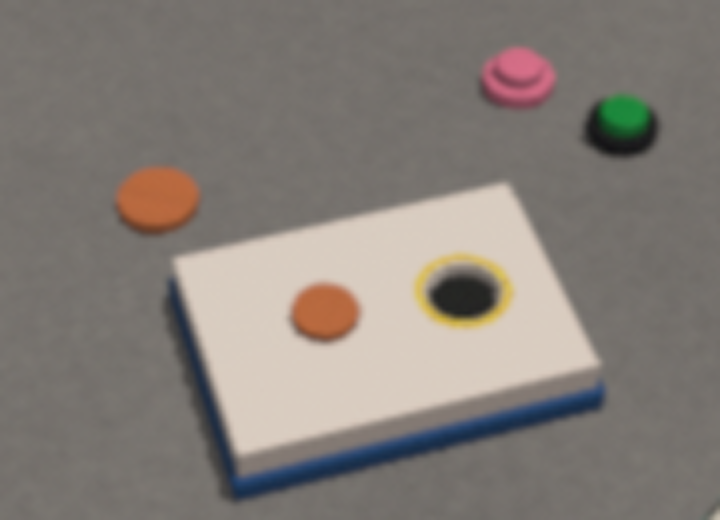

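The crop confirms both: the smaller copper disc on the white deck, left of the yellow ring, and the green button in the black housing (upper right), apart from the pink one. Moving above, behind the disc.

Emit:
move_arm --plan "0.035 -0.0325 0.004 0 0 0 30; 0.07 -0.065 0.008 0 0 0 30; 0.105 -0.0975 0.012 0 0 0 30; 0.14 -0.13 0.016 0 0 0 30; 0.175 -0.1625 0.02 0 0 0 30" --grip_force 20

```text
time_s: 1.85
tool_pos: [307.5, -386.1, 283.9]
orientation: [3.104, 0.481, 0.001]
force: [0.9, -1.0, 0.5]
opening: 25.8
grip_force: 0.0
```

Emit:
move_arm --plan "0.035 -0.0325 0.004 0 0 0 30; 0.07 -0.065 0.008 0 0 0 30; 0.105 -0.0975 0.012 0 0 0 30; 0.14 -0.13 0.016 0 0 0 30; 0.175 -0.1625 0.02 0 0 0 30"

```text
time_s: 2.35
tool_pos: [425.1, -178.1, 264.2]
orientation: [3.104, 0.481, 0.001]
force: [1.2, -1.2, -0.1]
opening: 25.9
grip_force: 0.0
```

Emit:
move_arm --plan "0.03 -0.0275 0.003 0 0 -7 30; 0.06 -0.055 0.006 0 0 -14 30; 0.09 -0.0825 0.009 0 0 -21 30; 0.12 -0.11 0.012 0 0 -28 30; 0.13 -0.118 0.014 0 0 -35.5 30"

```text
time_s: 2.85
tool_pos: [513.7, -24.9, 249.9]
orientation: [-2.804, -1.416, -0.002]
force: [0.4, -0.7, 0.8]
opening: 25.6
grip_force: 0.0
```

```bash
cat > w.py <<'E'
from m import *
import json,sys
def proj(s,x):
    c=s['A'].T@(np.array(x)-s['P']); return s['cx']+s['fx']*c[0]/-c[2], s['cy']+s['fy']*c[1]/c[2]
def look(f,disc=(539.1,8.6,46),rec=(588.4,74.2,38),r=45):
    s=cam('wrist');save(s,f); out={}
    for nm,c,x in(('disc',COP,disc),('ring',YEL,rec)):
        p=proj(s,x); B=blob(s,*c,p,r)
        if B:
            e=B[2]; out[nm]=e[0]; X=atz(s,e[0],x[2]); print(nm,'px',np.round(e[0],1),'exp',np.round(p),'at z',x[2],X.round(1),'diam',(np.linalg.norm(X-s['P'])/s['fx']*np.array(e[1])).round(1),'area',B[1])
        else: print(nm,None,np.round(p))
    return s,out
E
python3 - <<'E'
from w import *
s,o=look('w1.png',r=70)
import pickle;pickle.dump((s,o),open('w1.pkl','wb'))
ob=bot.get_obs();print(ob['tool_pos'],R.from_rotvec(ob['orientation']).as_matrix().round(3))
E
```

```text
disc px [277.3 139.6] exp [279. 142.] at z 46 [539.   10.9  46. ] diam [36.6 37.5] area 2038
ring px [277.   17.8] exp [280.  20.] at z 38 [587.2  76.6  38. ] diam [59.1 64.2] area 776
[513.85060983 -24.72433922 249.59958051] [[ 0.588  0.809  0.001]
 [ 0.809 -0.588  0.001]
 [ 0.001 -0.    -1.   ]]
```

View pics/w1.png

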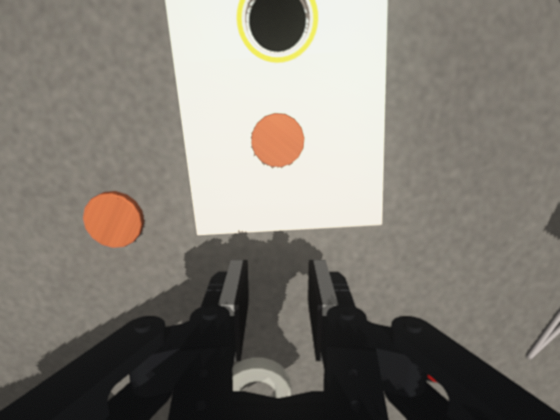

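The picture shows the disc at (277,140), the ring at about (278,20) and the fingers symmetric about column 278. So the push line is along tool x: disc 43.6 mm ahead, recess about 125 mm ahead. The larger disc on the table is at (113,219). Descending in two stages.

Emit:
move_arm --plan "0 0 0.04 0 0 0 28; 0 0 0.08 0 0 0 28; 0 0 0.11 0 0 0 28; 0 0 0.12 0 0 0 28; 0 0 0.12 0 0 0 28"

```text
time_s: 3.4
tool_pos: [511.5, -28.2, 128.7]
orientation: [-2.809, -1.402, 0.004]
force: [-0.0, 0.9, -0.4]
opening: 24.2
grip_force: 0.0
```

Run:
```python
from w import *; import pickle
s,o=look('w2.png',disc=(539,10.5,46),rec=(587.5,76,38),r=90)
s1,o1=pickle.load(open('w1.pkl','rb'))
print('disc',tri([(s1,o1['disc']),(s,o['disc'])]))
print(bot.get_obs()['tool_pos'],bot.get_obs()['force'])
```

```text
disc px [276.5 165.8] exp [276. 167.] at z 46 [539.4  11.   46. ] diam [37.3 37.5] area 6486
ring px [274.5  -9.1] exp [275. -56.] at z 38 [578.4  63.9  38. ] diam [30.7 45.5] area 1221
disc (array([538.75201868,  10.34347437,  41.50827332]), [np.float64(0.11298762683116063), np.float64(0.11298762683118393)])
[512.72551014 -28.40908564 130.36844599] [ 0.41753706 -0.27318824  0.37437574]
```

View pics/w2.png

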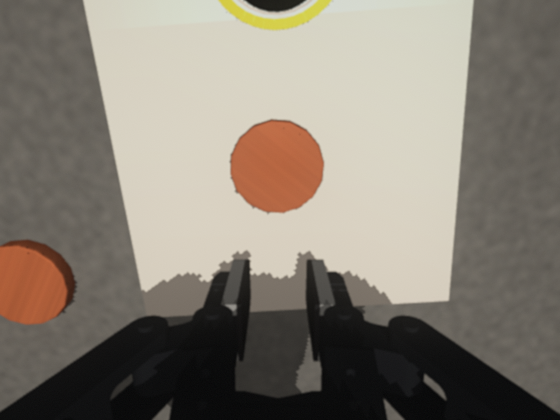

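Disc at (277,166) and fingertips at about row 262, still above the deck. The disc top triangulates to 42–46 mm, consistent with 46. Creeping down.

Emit:
move_arm --plan "0 0 0.006 0 0 0 28; 0 0 0.011 0 0 0 28; 0 0 0.013 0 0 0 28; 0 0 0.014 0 0 0 28; 0 0 0.014 0 0 0 28"

```text
time_s: 3.95
tool_pos: [512.6, -28.0, 116.0]
orientation: [2.81, 1.405, 0.0]
force: [-0.9, -0.8, -0.1]
opening: 24.2
grip_force: 0.0
```

Emit:
move_arm --plan "0 0 0.001 0 0 0 28; 0 0 0.002 0 0 0 28; 0 0 0.002 0 0 0 28"

```text
time_s: 4.25
tool_pos: [512.5, -28.0, 113.8]
orientation: [-2.81, -1.405, 0.0]
force: [1.2, 0.2, 0.5]
opening: 23.5
grip_force: 0.0
```

Run:
```python
from w import *
s,o=look('w3.png',disc=(539,10.5,46),rec=(587.5,76,38),r=90)
for i in range(6):
    ob=bot.get_obs(); print(ob['tool_pos'].round(1),ob['force'].round(1)); snapshot('wrist')
```

```text
disc px [274.2 175.5] exp [274. 177.] at z 46 [539.5  11.1  46. ] diam [37.1 37.5] area 7806
ring px [272.    1.5] exp [272. -69.] at z 38 [575.   59.4  38. ] diam [14.3 38. ] area 1028
[512.5 -28.  113.8] [-0.  -0.6 -0.9]
[512.6 -28.  113.9] [-0.8  0.6 -0.5]
[512.6 -28.  113.9] [-0.1  0.5 -0.6]
[512.6 -28.  113.9] [ 0.8  1.  -1.1]
[512.6 -28.  114. ] [-0.2 -0.2  0.1]
[512.6 -28.  113.9] [ 0.  -0.7  0.2]
```

View pics/w3.png

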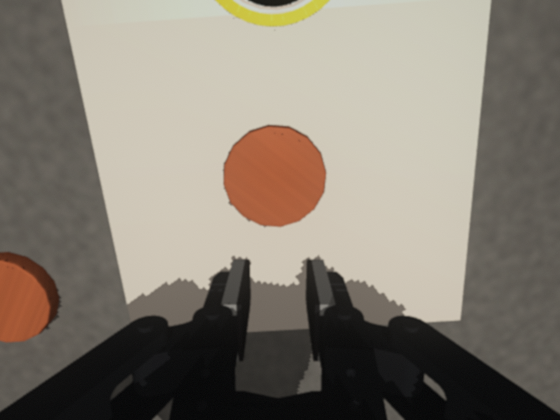

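The fingers are about 3 mm above the deck with no contact force. The disc and recess sit about 2 mm to the left (−y) of the tool axis. I'll shift by that, then push gently.

Emit:
move_arm --plan "0.002 -0.001 0 0 0 0 28; 0.006 -0.002 0 0 0 0 28; 0.011 -0.002 0 0 0 0 28; 0.015 -0.002 0 0 0 0 28; 0.018 -0.002 0 0 0 0 28"

```text
time_s: 5.1
tool_pos: [522.1, -12.0, 113.9]
orientation: [2.81, 1.406, 0.0]
force: [-0.3, 0.0, -0.2]
opening: 23.7
grip_force: 0.3
```

Emit:
move_arm --plan "0.003 0 0 0 0 0 28; 0.006 0 0 0 0 0 28; 0.009 0 0 0 0 0 28; 0.013 0 0 0 0 0 28; 0.017 0 0 0 0 0 28"

```text
time_s: 5.6
tool_pos: [532.1, 1.4, 113.9]
orientation: [-2.81, -1.405, 0.0]
force: [0.4, -0.2, -0.3]
opening: 24.0
grip_force: 0.3
```

Emit:
move_arm --plan "0.004 0 0 0 0 0 28; 0.008 0 0 0 0 0 28; 0.012 0 0 0 0 0 28; 0.015 0 0 0 0 0 28; 0.017 0 0 0 0 0 28"

```text
time_s: 6.1
tool_pos: [542.4, 15.0, 113.9]
orientation: [-2.81, -1.405, -0.0]
force: [-0.8, -1.1, -0.4]
opening: 24.0
grip_force: 0.3
```

Run:
```python
from w import *
s,o=look('w4.png',disc=(555,35,46),rec=(587.5,76,38),r=110)
ob=bot.get_obs(); print(ob['tool_pos'].round(1),ob['force'].round(1),R.from_rotvec(ob['orientation']).as_matrix()[:,0])
```

```text
disc px [277.8 220.2] exp [274. 235.] at z 46 [559.7  39.1  46. ] diam [36.2 37.3] area 7073
ring px [277.6  91.9] exp [278.  96.] at z 38 [588.3  77.3  38. ] diam [58.1 60.8] area 4765
[542.5  15.2 113.9] [ 0.1 -0.3  0.6] [5.99757347e-01 8.00181896e-01 2.41079391e-04]
```

View pics/w4.png

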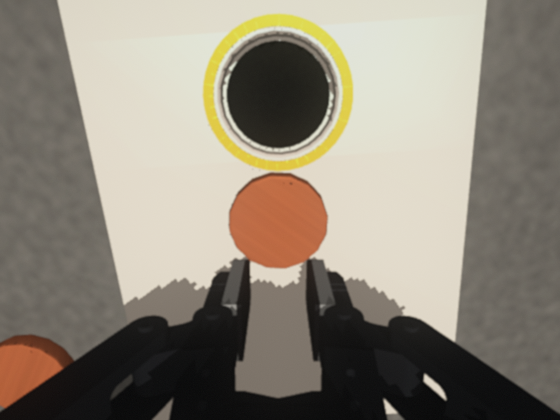

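The disc at (278,220) is cradled by both fingers, and the ring at (278,92) is dead ahead. About 48 mm remain. Continuing.

Emit:
move_arm --plan "0.003 0 0 0 0 0 28; 0.007 0 0 0 0 0 28; 0.011 0 0 0 0 0 28; 0.015 0 0 0 0 0 28; 0.019 0 0 0 0 0 28"

```text
time_s: 6.65
tool_pos: [553.8, 30.3, 113.9]
orientation: [-2.81, -1.405, -0.0]
force: [0.5, -0.2, 0.0]
opening: 24.2
grip_force: 0.3
```

Emit:
move_arm --plan "0.003 0 0 0 0 0 28; 0.006 0 0 0 0 0 28; 0.009 0 0 0 0 0 28; 0.012 0 0 0 0 0 28; 0.015 0 0 0 0 0 28"

```text
time_s: 7.15
tool_pos: [562.7, 42.1, 113.9]
orientation: [2.81, 1.405, -0.0]
force: [-0.6, -0.4, 0.3]
opening: 23.8
grip_force: 0.4
```

Emit:
move_arm --plan "0.002 0 0 0 0 0 28; 0.004 0 0 0 0 0 28; 0.006 0 0 0 0 0 28; 0.008 0 0 0 0 0 28; 0.009 0 0 0 0 0 28"

```text
time_s: 7.65
tool_pos: [568.2, 49.4, 114.0]
orientation: [-2.81, -1.405, -0.001]
force: [0.1, 0.4, 0.1]
opening: 23.6
grip_force: 0.0
```

Run:
```python
from w import *
s,o=look('w5.png',disc=(585,72,46),rec=(587.8,76,38),r=110)
ob=bot.get_obs(); print(ob['tool_pos'].round(1),ob['force'].round(1))
```

```text
disc px [277.5 219.3] exp [279. 224.] at z 46 [585.7  73.8  46. ] diam [37.4 37.7] area 7383
ring px [277.4 202.8] exp [278. 206.] at z 38 [588.2  77.2  38. ] diam [51.1 52.8] area 3111
[568.2  49.5 113.9] [-0.2 -0.1  0.3]
```

View pics/w5.png

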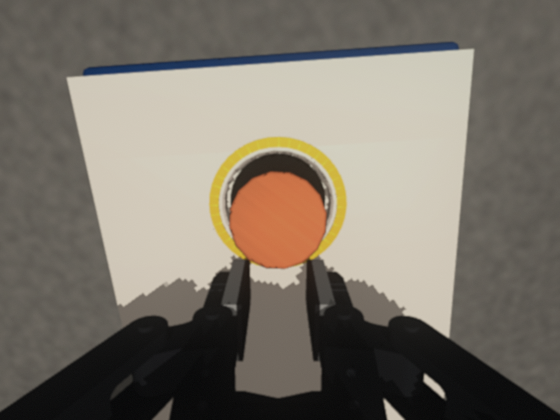

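Disc at (277,219) partly over the hole, with the ring at (277,203). About 4 mm more.

Emit:
move_arm --plan "0.001 0 0 0 0 0 28; 0.002 0 0 0 0 0 28; 0.003 0 0 0 0 0 28; 0.004 0 0 0 0 0 28; 0.004 0 0 0 0 0 28"

```text
time_s: 8.2
tool_pos: [570.5, 52.5, 113.9]
orientation: [-2.81, -1.405, -0.0]
force: [-0.4, -0.2, 0.7]
opening: 23.7
grip_force: 0.0
```

Run:
```python
from w import *
s,o=look('w6.png',disc=(588,76,38),rec=(587.8,76,38),r=110)
ob=bot.get_obs(); print(ob['tool_pos'].round(1),ob['force'].round(1))
```

```text
disc px [277.6 218.6] exp [279. 214.] at z 38 [586.5  74.8  38. ] diam [38.8 38.9] area 7077
ring px [277.5 210.6] exp [278. 215.] at z 38 [588.5  77.6  38. ] diam [49.6 52.9] area 2994
[570.5  52.5 113.9] [ 0.6  0.  -0. ]
```

View pics/w6.png

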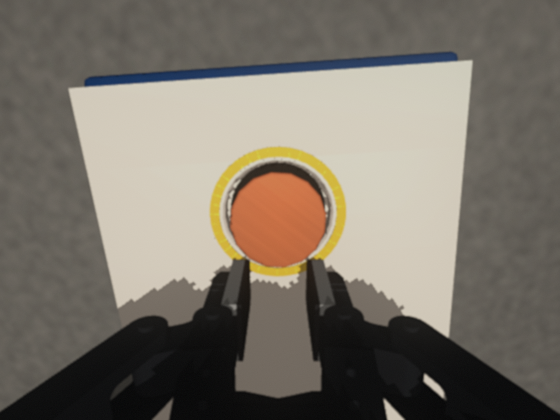

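Disc at (278,219) is still on the rim, about 3 mm short. I'll go on in small steps, tracking its diameter in pixels.

Emit:
move_arm --plan "0.001 0 0 0 0 0 28; 0.002 0 0 0 0 0 28; 0.002 0 0 0 0 0 28"

```text
time_s: 8.55
tool_pos: [571.7, 54.1, 114.0]
orientation: [2.81, 1.405, 0.0]
force: [-0.8, 0.7, 0.2]
opening: 23.8
grip_force: 0.0
```

```bash
cat > k.py <<'E'
from w import *
s=cam('wrist'); B=blob(s,*COP,proj(s,(588,76,42)),60); Y=cv2.inRange(cv2.cvtColor(s['pixels'],cv2.COLOR_RGB2HSV),np.array(YEL[0]),np.array(YEL[1]))
# ring inner-hole outline: outer contour of yellow
ys,xs=np.nonzero(Y[100:330,180:380]); q=np.c_[xs+180,ys+100]
h=cv2.convexHull(q.astype(np.int32)); 
print('disc',np.round(B[2],1).tolist() if 0 else B[2],B[1],'yellow hull',cv2.fitEllipse(h))
ob=bot.get_obs(); print(ob['tool_pos'].round(1),ob['force'].round(1))
E
python3 k.py
```

```text
disc ((277.6757507324219, 219.2562255859375), (89.03130340576172, 91.28195190429688), 89.84609985351562) 6510 yellow hull ((277.41693115234375, 215.7227325439453), (128.48541259765625, 135.6939697265625), 90.05632019042969)
[571.7  54.  114. ] [-0.3 -0.2  0.4]
```

Emit:
move_arm --plan "0.001 0 0 0 0 0 28; 0.0015 0 0 0 0 0 28; 0.0015 0 0 0 0 0 28"

```text
time_s: 8.9
tool_pos: [572.5, 55.2, 113.9]
orientation: [2.81, 1.405, 0.0]
force: [0.6, 0.5, -0.2]
opening: 23.9
grip_force: 0.0
```

```bash
python3 k.py
```

```text
disc ((277.74322509765625, 222.38433837890625), (88.79141998291016, 91.18879699707031), 90.40098571777344) 6486 yellow hull ((277.5217590332031, 219.05108642578125), (128.09909057617188, 135.30746459960938), 89.23213958740234)
[572.5  55.2 113.9] [ 0.2 -0.2 -0.7]
```

The disc shrank from 96 to 91 px (the expected ratio for an 8 mm drop) and no longer follows the fingers, so it has dropped in. Lifting off, shutting the gripper and moving next to the button.

Emit:
move_arm --plan "0 0 -0.01 0 0 0 28; 0 0 -0.04 0 0 0 20; 0 0 -0.08 0 0 0 0; 0 0 -0.11 0 0 0 0; 0 0 -0.11 0 0 0 0"

```text
time_s: 9.45
tool_pos: [575.5, 55.1, 230.6]
orientation: [2.805, 1.403, 0.015]
force: [0.9, 0.4, 0.5]
opening: 0.1
grip_force: 0.0
```

Run:
```python
from w import *; 
sc=cam('scene');si=cam('side');w=cam('wrist')
for n,s,x in(('w',w,(588,76,38)),('sc',sc,(588,75,38)),('si',si,(588,75,38))):
    p=proj(s,x);B=blob(s,*COP,p,25 if n!='w' else 60);print(n,np.round(p),B,atz(s,B[2][0],38).round(1) if B else'')
B=blob(sc,*COP,proj(sc,(588,75,38)),16);C=blob(si,*COP,proj(si,(588,75,38)),16)
if B and C: print(tri([(sc,B[0]),(si,C[0])]))
p=np.int32(proj(w,(588,76,38)));c=w['pixels'][max(0,p[1]-75):p[1]+75,max(0,p[0]-90):p[0]+90]
cv2.imwrite('pics/w7.png',cv2.resize(c,None,fx=4,fy=4,interpolation=2)[:,:,::-1])
```

```text
w [277. 169.] (array([276.49521739, 169.72347826]), np.int32(2300), ((276.4942932128906, 169.7218017578125), (53.08666229248047, 53.33197784423828), 22.09647560119629)) [587.2  75.8  38. ]
sc [305. 212.] (array([304.91946309, 213.34228188]), np.int32(149), ((304.9105529785156, 213.33555603027344), (11.168933868408203, 14.928531646728516), 94.36920166015625)) [590.2  71.6  38. ]
si [259. 223.] (array([259.77952756, 223.51968504]), np.int32(127), ((259.75390625, 223.51353454589844), (9.56836986541748, 14.769533157348633), 84.42916870117188)) [586.1  75.7  38. ]
(array([587.617006  ,  73.40592334,  35.16669289]), [np.float64(1.1837153057159977), np.float64(1.1837153057161376)])
```

View pics/w7.png

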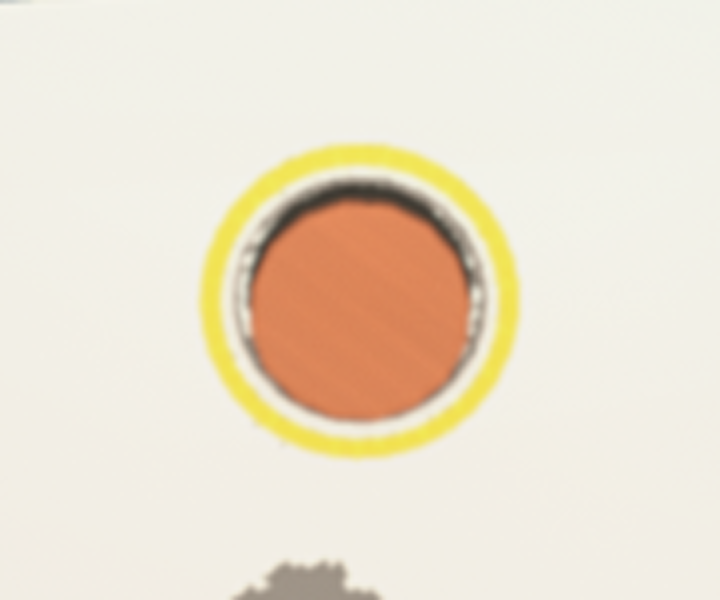

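Emit:
move_arm --plan "0.025 -0.03 0 0 0 0 0; 0.055 -0.067 0 0 0 0 0; 0.085 -0.103 0 0 0 0 0; 0.108 -0.132 0 0 0 0 0; 0.113 -0.138 0 0 0 0 0"

```text
time_s: 10.1
tool_pos: [527.4, 231.5, 221.8]
orientation: [-2.806, -1.409, 0.006]
force: [-0.8, 0.3, -0.2]
opening: -0.4
grip_force: 0.0
```

Run:
```python
from w import *; import pickle
snapshot('wrist');w=cam('wrist');save(w,'w8.png');x=(565.7,276.9,20);p=proj(w,x);B=blob(w,*GRN,p,90);print(np.round(p),B)
ob=bot.get_obs();T=R.from_rotvec(ob['orientation']).as_matrix();print(ob['tool_pos'].round(1),ob['opening'])
for z in(15,20,25,30):
    X=atz(w,B[2][0],z);print(z,X.round(1),(T.T@(X-ob['tool_pos'])).round(1),'diam',(np.linalg.norm(X-w['P'])/w['fx']*np.array(B[2][1])).round(1))
pickle.dump((w,B[2][0]),open('b1.pkl','wb'))
sc,si=cam('scene'),cam('side')
for n,s in(('scene',sc),('side',si)):print([(np.round(d['point'],1),round(d['confidence'],2)) for d in pinpoint(n,'start_button_top')])
A,C=blob(sc,*GRN,(346,169),16),blob(si,*GRN,(259,299),16)
print(tri([(w,B[2][0])]+[(s,b[2][0]) for s,b in((sc,A),(si,C)) if b]))
```

```text
[283. 117.] (array([280.67337948, 115.08999371]), np.int32(1589), ((280.66668701171875, 115.09274291992188), (43.43799591064453, 44.750736236572266), 178.1092529296875))
[528.6 229.3 222.2] -0.04010608748349671
15 [564.6 278.6  15. ] [ 61.7  -0.3 207. ] diam [32.3 33.3]
20 [564.8 278.9  20. ] [ 62.   -0.3 202. ] diam [31.7 32.7]
25 [565.  279.2  25. ] [ 62.3  -0.3 197. ] diam [31.1 32.1]
30 [565.2 279.5  30. ] [ 62.6  -0.4 192. ] diam [30.6 31.5]
[(array([348.3, 165.7]), 0.62), (array([316.8, 158. ]), 0.48)]
[(array([300.4, 298. ]), 0.64)]
(array([565.30302095, 277.71246993,  14.73237563]), [np.float64(1.1333493487051607), np.float64(1.2440345527907555), np.float64(1.1572609483187695)])
```

The disc lies flush and concentric in the ring. The button is 61.5 mm ahead along tool x. Moving over it and descending.

Emit:
move_arm --plan "0.03 0 0.02 0 0 0 0; 0.055 0 0.055 0 0 0 0; 0.0615 0 0.085 0 0 0 0; 0.0615 0 0.105 0 0 0 0; 0.0615 0 0.107 0 0 0 0"

```text
time_s: 10.9
tool_pos: [565.1, 275.5, 112.9]
orientation: [-2.81, -1.402, 0.011]
force: [-0.5, 0.3, -0.3]
opening: -0.0
grip_force: 0.0
```

Emit:
move_arm --plan "0 0 0.002 0 0 0 0; 0 0 0.004 0 0 0 0; 0 0 0.006 0 0 0 0; 0 0 0.007 0 0 0 0; 0 0 0.007 0 0 0 0"

```text
time_s: 11.4
tool_pos: [567.0, 277.6, 110.6]
orientation: [2.81, 1.405, 0.002]
force: [-1.0, 0.4, -1.0]
opening: 0.1
grip_force: 0.0
```

```bash
cat > f.py <<'E'
from h import *
F=[]
for i in range(3):
    cam('side'); ob=bot.get_obs();F.append(ob['force'])
print(ob['tool_pos'].round(1),np.mean(F,0).round(1),ob['time_s'])
E
python3 f.py
```

```text
[566.8 277.7 110.3] [-0.  -0.4  0.4] 11.55
```

Emit:
move_arm --plan "0 -0.001 0.002 0 0 0 0; 0 -0.002 0.004 0 0 0 0; 0 -0.002 0.006 0 0 0 0; 0 -0.002 0.008 0 0 0 0; 0 -0.002 0.008 0 0 0 0"

```text
time_s: 12.05
tool_pos: [564.8, 278.7, 101.3]
orientation: [-2.81, -1.405, 0.001]
force: [-0.2, 0.4, 0.6]
opening: -0.0
grip_force: 0.0
```

Emit:
move_arm --plan "0 0 0.001 0 0 0 0; 0 0 0.002 0 0 0 0; 0 0 0.003 0 0 0 0; 0 0 0.003 0 0 0 0"

```text
time_s: 12.45
tool_pos: [565.0, 278.8, 98.7]
orientation: [-2.81, -1.405, 0.0]
force: [0.2, 0.1, -1.0]
opening: -0.2
grip_force: 0.0
```

Emit:
move_arm --plan "0 0 0.001 0 0 0 0; 0 0 0.002 0 0 0 0; 0 0 0.003 0 0 0 0; 0 0 0.003 0 0 0 0"

```text
time_s: 12.85
tool_pos: [565.0, 278.7, 95.7]
orientation: [-2.81, -1.405, 0.001]
force: [0.4, 0.4, 0.1]
opening: -0.0
grip_force: 0.0
```

Emit:
move_arm --plan "0 0 0.001 0 0 0 0; 0 0 0.002 0 0 0 0; 0 0 0.003 0 0 0 0; 0 0 0.003 0 0 0 0"

```text
time_s: 13.25
tool_pos: [565.2, 278.8, 93.0]
orientation: [-2.81, -1.405, -0.0]
force: [0.0, -0.2, 2.0]
opening: -0.1
grip_force: 1.1
```

Emit:
move_arm --plan "0 0 0.001 0 0 0 0; 0 0 0.002 0 0 0 0; 0 0 0.003 0 0 0 0; 0 0 0.003 0 0 0 0"

```text
time_s: 13.65
tool_pos: [565.3, 278.8, 90.0]
orientation: [2.81, 1.405, 0.0]
force: [-1.0, -0.9, 3.9]
opening: -0.0
grip_force: 2.0
```

```bash
python3 f.py
```

```text
[565.3 278.8  90.1] [-0.8 -0.9  3.6] 13.8
```

Contact at about TCP z 94 (cap top about 21 mm), with the spring force rising. Pressing on to the bottom in small steps.

Emit:
move_arm --plan "0 0 0.001 0 0 0 0; 0 0 0.0015 0 0 0 0; 0 0 0.0015 0 0 0 0"

```text
time_s: 14.1
tool_pos: [565.3, 278.8, 88.7]
orientation: [2.81, 1.405, 0.0]
force: [-1.4, -1.2, 5.3]
opening: -0.1
grip_force: 2.9
```

Emit:
move_arm --plan "0 0 0.0005 0 0 0 0; 0 0 0.001 0 0 0 0; 0 0 0.001 0 0 0 0"

```text
time_s: 14.4
tool_pos: [565.3, 278.9, 88.6]
orientation: [2.81, 1.405, 0.0]
force: [-3.9, -1.9, 11.2]
opening: -0.1
grip_force: 5.8
```

The TCP stopped at 88.6 mm while the force jumped to 11 N, so the button is fully down. Letting go.

Emit:
move_arm --plan "0 0 -0.004 0 0 0 0; 0 0 -0.012 0 0 0 0; 0 0 -0.04 0 0 0 0; 0 0 -0.08 0 0 0 0; 0 0 -0.12 0 0 0 0"

```text
time_s: 14.9
tool_pos: [564.3, 278.5, 207.4]
orientation: [-2.81, -1.405, 0.004]
force: [0.1, -0.8, 0.0]
opening: -0.1
grip_force: 0.0
```

Run:
```python
from w import *
for i in range(6): cam('wrist')
sc,si=cam('scene'),cam('side')
B=blob(sc,*COP,proj(sc,(588,75,38)),16);C=blob(si,*COP,proj(si,(588,75,38)),16)
print([ (b[0].round(1),b[1]) if b else None for b in(B,C)])
A,D=blob(sc,*GRN,(346,169),16),blob(si,*GRN,(259,299),16);print([(b[0].round(1),b[1]) if b else None for b in(A,D)])
o=bot.get_obs();print(o['time_s'],o['tool_pos'],o['force'])
print(bot.hand_in())
```

```text
[(array([304.9, 213.4]), np.int32(150)), None]
[(array([345.6, 168.9]), np.int32(109)), (array([258.4, 299.3]), np.int32(194))]
15.3 [563.99590796 278.3847653  205.11929135] [-0.21140526 -0.21162189 -0.5472313 ]
the job is handed in; nothing more can be done
None
```

The disc was pushed into the recess and lies flush, the green button was pressed fully down (11 N at the stop) and released, and the job was handed in at 15.3 s; in the last check the scene camera still showed the disc in place, while the side camera did not pick it up.

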